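Set the drilling-jig fence and lock its star knob

TASK

Set up the drilling jig: first slide its wooden fence by the dark grip fully home against the red end stops. Then lock it with the star knob, whose thread is not started: turn the knob backwards until it clicks down into the thread, then forwards until it is down tight on the slotted bar. Leave the loose pieces of wood on the jig's board where they lie, and let go of everything.

Things in the scene. Friction and masses are not known exactly. Their poses are not given: they have to be found in the camera images.
- jig: plywood base board of a drilling jig, 240 mm (x) by 340 mm (y), 18 mm thick, fixed to the bench; origin at the centre of its underside, z up. The fence slides along the jig's +y, towards two red stop blocks 40 mm high; the stud with the star knob stands at x 0, y -70 mm in this frame.
- fence (a joint): how far the wooden fence has slid along the jig's +y, in m: 0 at the near end, 0.090 fully home on the red stops. Needs about 3 N and stays where left. It carries an aluminium slotted bar (42 mm wide, top 30 mm above the bench) that runs in the jig's -y under the knob.
- fence_grip (a point): centre of the top of the fence's dark wooden grip, 90 mm above the bench; moves with the fence. The grip is an upright block 20 mm thick along the jig's y, 64 mm wide along the jig's x, free on both sides down to the fence beam (24 mm thick, 170 mm long, top 42 mm above the bench).
- knob_top (a point): centre of the top face of the star knob, on its upright axis; rises and sinks with the knob but does not turn with it. Six orange lobes on a black hub: 62 mm across the lobes, 56 mm between them, 36 mm high, 0.15 kg. Top 84.5 mm above the bench at the start, 74.5 mm once clicked in, 67.5 mm when tight. It can be lifted 4 mm but not off.
- stud_tip (a point): tip of the fixed brass stud, 12 mm thick, 94 mm above the bench, sticking out of the knob's top on its axis. Right-hand quick thread: clockwise from above is forwards (down). Turning takes under 0.1 N m and the knob stays where it is left. Turned forwards before the click, it jams and does not sink.
- thread_start (a point): height of the hidden thread end, on the axis. Turned backwards (counter-clockwise) by an unknown 25 to 210 degrees the knob falls 10 mm by its weight: the click. Fingers that hold it up hide the fall; pressing down 5 N they feel it give way. Stop there: 45 degrees past the click it drops 4 mm more into a relief groove and jams forwards, until lifted 5 mm while turned forwards.
- knob_seat (a point): on the stud's axis at the height of the bar's top, 30 mm above the bench. From the click the knob, turned forwards, sinks 3.3 mm per radian, 7 mm in 120 degrees (up to 45 degrees more of turning if it went past the click), to a hard stop: tight, its underside 1.5 mm over this point.
- strip: loose pine strip 32 x 100 x 12 mm lying on the jig's base board; a bystander, origin under its middle
- heart: loose heart-shaped wooden cut-out, about 60 mm, 10 mm thick, lying on the jig's base board; a bystander, origin under its middle

How it is judged:
By the outcome, as a careful person would: the job done as asked, in the order asked, and still so for the second after the job is handed in, with the robot touching nothing.
It also fails if it takes over 72 s, if anything falls off the work surface, if the arm or the gripper's body presses on something with over 40 N, if the wrist force passes 120 N, or if a joint passes its speed limit or range.

ROBOT

A 6-joint arm with a two-finger parallel gripper is mounted at the origin on the work surface. World frame = base frame: x ahead of the robot, y to its left, z up, the work surface at z = 0. Lengths are in m, angles in rad, forces in N, time in s.
With the tool pointing down it reaches from about 0.25 to 0.775 m from the base axis. Payload 4 kg.
Tool frame: the origin (TCP) lies midway between the tips of the shut fingers; the grasp point (between the pads) lies 19 mm behind it (robot.grasp_offset is the distance from the TCP to the grasp point, in m); z points along the fingers, y is the direction in which the jaws open and shut (so a half turn about z gives the same grasp; the last joint's range is limited). The gripper opens to 94 mm and grips with 3 to 60 N. Pads are 16 mm wide; open, the fingers measure 119 mm over their backs; the gripper's body (75 mm by 177 mm) begins 78 mm behind the grasp point.
Start: joints at [1.147, 0.087, 1.371, -0, 1.684, -0.103], TCP at [0.173, 0.522, 0.206] pointing down, gripper open.
Joint ranges: [-3.1, 3.1], [-0.76, 2.03], [0.27, 2.55], [-1.08, 4.22], [0.17, 2.65], [-2.57, 2.57]. Speed limits (rad/s): [2.79, 2.79, 3.14, 3.14, 3.14, 3.14].

INTERFACE

Orientations are given as [roll, pitch, yaw] about the fixed x, y, z axes, in that order (R = Rz(yaw) Ry(pitch) Rx(roll)).
In Python, from bench import status, viewer, order, robot gives the robot as it stands. The module is installed in compiled form; this text tells all that it offers.
- The arm moves only by the tool move_arm, never from a script. Its argument "targets" is a list of rows, each a list of 3 entries, a list of its own where there are three numbers: the shift along the tool's x, y, z in mm, then the turn, a rotation vector about the tool's x, y, z in degrees, then the opening, from -1 (shut) to 1 (fully open). A call has 1 to 20 rows; each row is the pose to reach, as a shift and turn from the pose commanded when the call began, along the tool's axes at that moment; what a row does not reach only later rows make up. A row lasts 1/8 s, in which the tool goes at most 62.5 mm and 10.7 degrees, less where a joint would pass 70% of its speed; a pose out of reach is approached as far as the arm can. A call with a gripper value outside its range is refused whole. The fingers move at their own pace and stop on an object; the grip force is fixed at half the most. Time passes only in rows, so rows that repeat a pose let the fingers close. It gives the time, the measured TCP pose, the force and the opening at its end, in the units of the state.
- status.get_obs(): the state, without advancing time (a new reading comes with each control period).
- viewer.snapshot(name): name is "scene" or "side" or "wrist"; returns the picture (420x560x3 uint8, red, green, blue); there is no depth.
- viewer.camera_model(name): a dict with "K" (3x3 intrinsics, pixels), "xyz" and "attitude" of the camera in the world; the wrist camera has in their place "T_tool_cam" (4x4, takes a point from camera to tool coordinates, whose origin is the TCP and whose axes are the flange's). Camera axes: x right, y up, looking along -z (the intrinsics and any distortion apply to the point x, -y, -z); pixel columns grow to the right and rows downward; lengths in m; the calibration is good to about 2 mm. A picture is of the moment at which its call begins: read the wrist's pose just before it. camera_model takes no time and is no camera call.
- order.close_job(): hands the job in, once; it reports no verdict.
The state is a dict: "time": time; "joint_positions": joint angles; "qvel": joint speeds; "joint_torque": joint torques, N m; "tool_pos": TCP position; "ee_rot": TCP orientation; "wrist_force": force on the tool from outside, world axes, zero at the start; "wrist_torque": the same for the moment, N m; "width": finger opening in m.
Only numpy, scipy, OpenCV 4.12 (cv2) and the standard library are available. Lean on these libraries where they do the work, as an engineer would, in place of code of your own. Each camera call takes 0.05 s, during which the arm holds its last target. There are 200 camera calls.

## Working session

There is one attempt and no reset: what is moved stays moved. The work goes in short steps, Python scripts to look and compute and a tool call to move; the robot and the scene stay as the last step left them, time stands still between calls to the robot, and variables do not carry over. Pictures are saved under pics/ and viewed, about 8 in all and at most 12, crops included, and the job is handed in when it is done.

Besides the shell and the picture viewer there is one more tool, called after "Request:" as name(argument=value, ...), one argument or row to a line, values as JSON. move_arm: Moves the arm, as the interface text tells. Its arguments: {"type":"object","properties":{"targets":{"type":"array"}},"required":["targets"]}

```bash
mkdir -p pics; cat > h.py <<'E'
import numpy as np, cv2
from scipy.spatial.transform import Rotation as R
from bench import status, viewer, order, robot
def cam(name):
    c=viewer.camera_model(name)
    if 'T_tool_cam' in c:
        o=status.get_obs(); T=np.eye(4); T[:3,:3]=rot(o['ee_rot']); T[:3,3]=o['tool_pos']
        T=T@np.array(c['T_tool_cam'])
    else:
        T=np.eye(4); T[:3,:3]=rot(c['attitude']); T[:3,3]=c['xyz']
    return c,T
def rot(a):
    a=np.array(a); return a if a.shape==(3,3) else R.from_euler('xyz',a).as_matrix()
def ray(c,T,uv):
    d=c.get('dist',c.get('distortion',None))
    p=cv2.undistortPoints(np.array([[uv]],float),np.array(c['K']),None if d is None else np.array(d))[0,0]
    return T[:3,3],T[:3,:3]@np.array([p[0],-p[1],-1])
def onz(c,T,uv,z):
    o,d=ray(c,T,uv); return o+d*(z-o[2])/d[2]
def snap(name,f):
    c,T=cam(name); im=viewer.snapshot(name); cv2.imwrite('pics/'+f,im[:,:,::-1]); return c,T,im
E
python3 - <<'E'
from h import *
print(status.get_obs())
ims=[]
for n in ['scene','side','wrist']:
    c,T,im=snap(n,n+'0.png'); print(n,c)
    ims.append(im)
E
```

```text
{'time': 0.0, 'joint_positions': array([ 1.14689645e+00,  8.79725924e-02,  1.37222018e+00,  8.40573987e-06,
        1.68357308e+00, -1.03118576e-01]), 'qvel': array([ 0.00078828,  0.00192944,  0.00064435,  0.00084747, -0.00017022,
       -0.00059406]), 'joint_torque': array([-1.25772225e-03, -3.40175021e+01, -3.02427936e+01,  7.16075068e-02,
        3.28545109e-02, -1.58090374e-04]), 'tool_pos': array([0.17321204, 0.52145574, 0.20431183]), 'ee_rot': array([-3.13943186e+00, -2.32009943e-04,  2.82081203e+00]), 'wrist_force': array([ 0.67245529, -0.31612602,  0.79342599]), 'wrist_torque': array([-0.02101815,  0.05412867, -0.03639153]), 'width': 0.09384033898327732}
scene {'K': array([[455.99313612,   0.        , 278.22103384],
       [  0.        , 455.99313612, 207.01656328],
       [  0.        ,   0.        ,   1.        ]]), 'xyz': array([0.97979788, 0.03024809, 0.62982416]), 'attitude': array([0.63917227, 0.01613156, 1.71824961])}
side {'K': array([[457.30400665,   0.        , 282.18075844],
       [  0.        , 457.30400665, 204.67443859],
       [  0.        ,   0.        ,   1.        ]]), 'xyz': array([0.38472912, 0.44770107, 0.49796647]), 'attitude': array([ 0.8864942 ,  0.00353446, -2.77238537])}
wrist {'K': array([[351.67200875,   0.        , 283.0451078 ],
       [  0.        , 351.67200875, 206.36175281],
       [  0.        ,   0.        ,   1.        ]]), 'T_tool_cam': array([[-3.43795165e-04,  9.60267633e-01,  2.79080552e-01,
         8.12583755e-02],
       [ 9.99999596e-01,  9.83058711e-05,  8.93631169e-04,
        -7.26211976e-04],
       [ 8.30689831e-04,  2.79080746e-01, -9.60267279e-01,
        -1.78950405e-01],
       [ 0.00000000e+00,  0.00000000e+00,  0.00000000e+00,
         1.00000000e+00]])}
```

View pics/scene0.png

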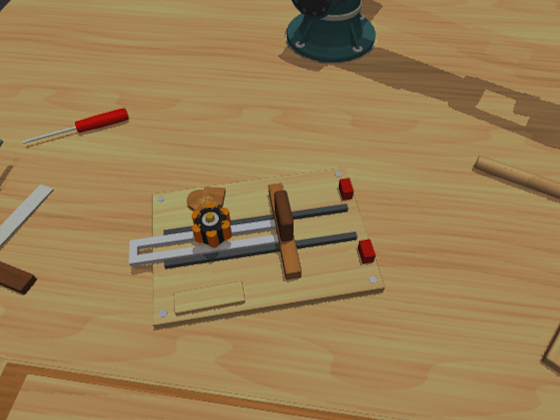

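View pics/side0.png

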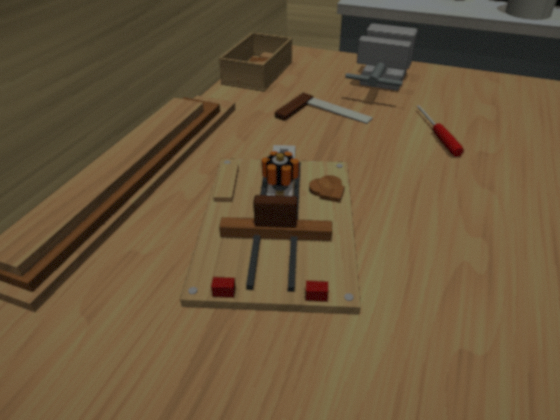

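The scene picture shows the board with top corners near (153,195), (343,171), (382,290) and (155,323). The red stops are at (346,188) and (367,251), the knob at (210,220), the grip at (284,213), the heart by the knob and the strip at (209,297). The side picture shows the same things, with the knob at (281,165) and the grip top at (277,200).

```bash
python3 - <<'E'
from h import *
from scipy.optimize import least_squares
rays={}
cs,Ts=cam('scene'); cd,Td=cam('side')
def tri(a,b):
    o1,d1=ray(cs,Ts,a);o2,d2=ray(cd,Td,b)
    A=np.stack([d1,-d2],1);s=np.linalg.lstsq(A,o2-o1,rcond=None)[0]
    p,q=o1+s[0]*d1,o2+s[1]*d2; return (p+q)/2,np.linalg.norm(p-q)
# board top corners by eye, jig (x,y)
sc=[(153,195),(343,171),(382,290),(155,323)]
for p in sc: print(onz(cs,Ts,p,.018).round(4))
# red centroids & orange masks
for n,c,T in(('scene',cs,Ts),('side',cd,Td)):
    im=cv2.imread(f'pics/{n}0.png'); h=cv2.cvtColor(im,cv2.COLOR_BGR2HSV)
    red=((h[...,0]<4)|(h[...,0]>176))&(h[...,1]>180)&(h[...,2]>60)
    org=(h[...,0]>=5)&(h[...,0]<20)&(h[...,1]>225)&(h[...,2]>120)
    for nm,m in(('red',red),('org',org)):
        k,l,st,ce=cv2.connectedComponentsWithStats(m.astype(np.uint8))
        for i in range(1,k):
            if st[i,4]>15: print(n,nm,st[i],ce[i].round(1))
# crops
a=cv2.imread('pics/scene0.png')[160:335,120:395]; b=cv2.imread('pics/side0.png')[135:310,180:370]
a=cv2.resize(a,None,fx=2.9,fy=2.9,interpolation=2)[:590];b=cv2.resize(b,None,fx=4,fy=4,interpolation=2)[:600]
cv2.imwrite('pics/a.png',a);cv2.imwrite('pics/b.png',np.clip(b*1.6,0,255).astype('uint8')[:600])
E
```

```text
[ 0.535  -0.2629  0.018 ]
[0.4373 0.0557 0.018 ]
[0.6608 0.1268 0.018 ]
[ 0.7568 -0.1888  0.018 ]
scene red [ 75 109  53  23 594] [101.4 120. ]
scene red [340 179  13  21 190] [346.1 188.4]
scene red [359 240  16  23 244] [366.8 250.6]
scene org [205 203  10   5  39] [209.5 205.4]
scene org [221 208   8   7  36] [224.4 210.6]
scene org [192 211   8   8  42] [195.2 213.8]
scene org [222 220   8   9  54] [225.5 224.1]
scene org [192 224   8   8  49] [195.7 227.9]
scene org [206 231  11   6  53] [210.9 233.3]
side red [434 124  28  32 328] [448.3 139.5]
side red [212 278  22  11 204] [222.7 283. ]
side red [307 282  20  11 200] [316.5 286.7]
```

View pics/a.png

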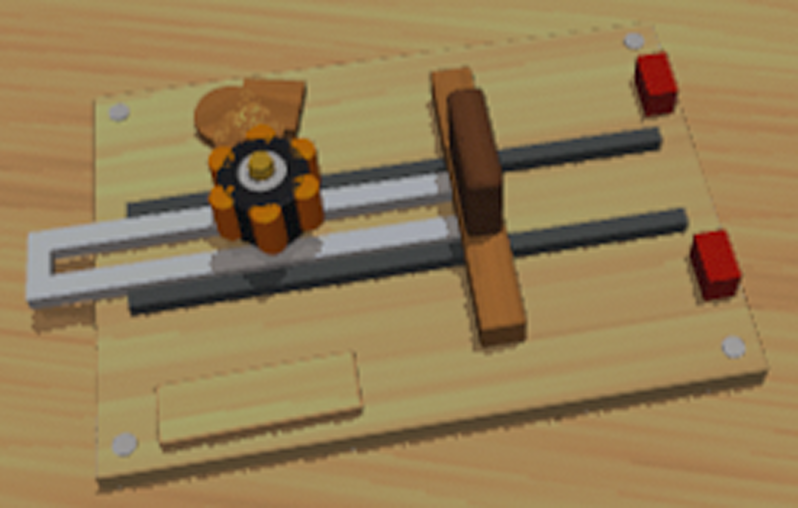

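View pics/b.png

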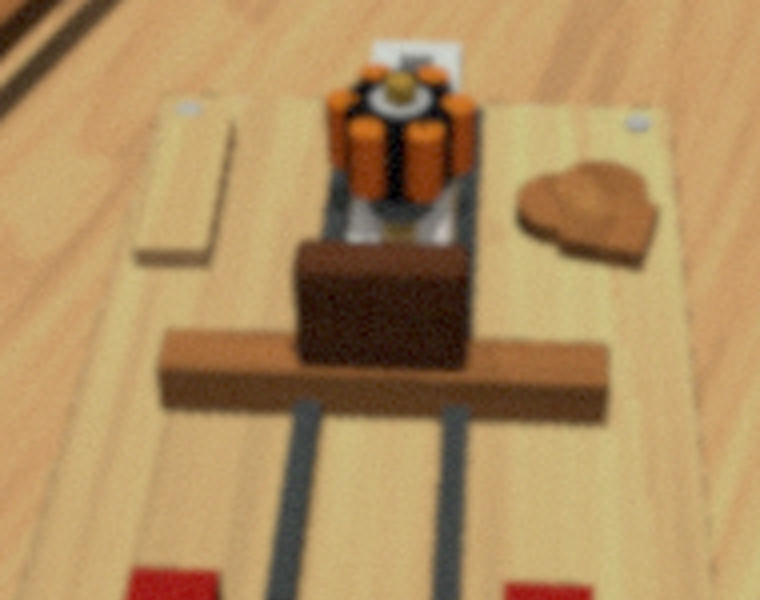

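The crops show the stud tip at scene (210,214) and side (280,155). The grip's top centre is at scene (283.4,205) and side (275.5,199.5), and the strip and heart are clear of the grip.

```bash
python3 - <<'E'
from h import *
from scipy.optimize import least_squares
cs,Ts=cam('scene'); cd,Td=cam('side')
def tri(a,b):
    o1,d1=ray(cs,Ts,a);o2,d2=ray(cd,Td,b)
    s=np.linalg.lstsq(np.stack([d1,-d2],1),o2-o1,rcond=None)[0]
    p,q=o1+s[0]*d1,o2+s[1]*d2; return (p+q)/2,np.linalg.norm(p-q)
A=lambda p:(p[0]/2.9+120,p[1]/2.9+160)
B=lambda p:(p[0]/4+180,p[1]/4+135)
J=np.array([[-.12,-.17],[-.12,.17],[.12,.17],[.12,-.17]])
W=np.array([onz(cs,Ts,A(p),.018)[:2] for p in[(95,100),(655,27),(767,372),(98,477)]])
print(W)
def fit(J,W):
    a=J-J.mean(0);b=W-W.mean(0);th=np.arctan2((a[:,0]*b[:,1]-a[:,1]*b[:,0]).sum(),(a*b).sum())
    M=np.array([[np.cos(th),-np.sin(th)],[np.sin(th),np.cos(th)]]);t=W.mean(0)-M@J.mean(0);return th,M,t
th,M,t=fit(J,W);print('yaw',th,np.degrees(th),'t',t,'res',((J@M.T+t)-W).round(4).tolist())
print('stud pred',M@[0,-.07]+t)
st=tri((210,213.7),(280,155));print('stud',st,onz(cs,Ts,(210,213.7),.094),onz(cd,Td,(280,155),.094))
g=tri((283.4,205),(275.7,199.5));print('grip',g,onz(cs,Ts,(283.4,205),.09),onz(cd,Td,(275.7,199.5),.09))
print('grip in jig',M.T@(g[0][:2]-t),'stud in jig',M.T@(st[0][:2]-t))
for n,p in(('st1',B((400,115))),):pass
print('tool',status.get_obs()['tool_pos'])
E
```

```text
[[ 0.53395571 -0.26370482]
 [ 0.4326313   0.06045033]
 [ 0.65752785  0.13037806]
 [ 0.75917155 -0.18986486]]
yaw 0.3064670160862435 17.55926658170966 t [ 0.5958216  -0.06568532] res [[-0.0013, -0.0003], [-0.0025, -0.0003], [0.0014, 0.0022], [0.0023, -0.0017]]
stud pred [ 0.61694005 -0.1324237 ]
stud (array([ 0.61352614, -0.13233725,  0.09391985]), np.float64(0.002435101185960468)) [ 0.61243773 -0.1332697   0.094     ] [ 0.61376194 -0.13049052  0.094     ]
grip (array([ 0.5796793 , -0.02938879,  0.08846225]), np.float64(0.0029598912762265114)) [ 0.57943827 -0.03027372  0.09      ] [ 0.5794352  -0.02577975  0.09      ]
grip in jig [-0.00443978  0.03947532] stud in jig [-0.00322876 -0.06888762]
tool [0.17327322 0.52155094 0.20457002]
```

```bash
cat >> h.py <<'E'
def plan(xyz,yawdeg,cmd=None,tilt0=True):
    """shift (mm, tool axes) and rotvec (deg) to reach xyz with tool down at yaw"""
    o=status.get_obs(); p,r=(o['tool_pos'],rot(o['ee_rot'])) if cmd is None else cmd
    t=R.from_euler('xyz',[np.pi,0,np.radians(yawdeg)]).as_matrix()
    print('shift',(r.T@(np.array(xyz)-p)*1000).round(1),'rot',np.degrees(R.from_matrix(r.T@t).as_rotvec()).round(1))
E
python3 -c "
from h import *
plan([.580,-.029,.16],17.56)"
```

```text
shift [-559.6 -394.1   45.2] rot [-0.000e+00  1.000e-01  1.441e+02]
```

Request:
move_arm(
  targets=[
    [[-56, -39, 4], [0, 0, 10], 1],
    [[-112, -79, 9], [0, 0, 20], 1],
    [[-168, -118, 14], [0, 0, 30], 1],
    [[-205, -145, 18], [0, 0, 40], 1],
    [[-242, -171, 21], [0, 0, 50], 1],
    [[-280, -197, 24], [0, 0, 60], 1],
    [[-317, -223, 27], [0, 0, 70], 1],
    [[-355, -250, 30], [0, 0, 80], 1],
    [[-392, -276, 33], [0, 0, 90], 1],
    [[-430, -303, 36], [0, 0, 100], 1],
    [[-467, -329, 39], [0, 0, 110], 1],
    [[-505, -355, 42], [0, 0, 120], 1],
    [[-542, -381, 44], [0, 0, 130], 1],
    [[-560, -394, 45], [0, 0, 140], 1],
    [[-560, -394, 45], [0, 0, 144], 1],
    [[-560, -394, 45], [0, 0, 144], 1],
  ],
)

```text
time: 2.15
tool_pos: [0.5805, -0.0288, 0.1598]
ee_rot: [-3.141, 0.001, 0.308]
wrist_force: [-0.5, 0.2, 1.1]
width: 0.0935
```

```bash
python3 - <<'E'
from h import *
o=status.get_obs();print(o['time'],o['tool_pos'],np.degrees(o['ee_rot']),o['joint_positions'],o['wrist_force'])
c,T,im=snap('wrist','w1.png')
def px(P):
    q=np.linalg.inv(T)@np.append(P,1);K=c['K'];return K[0,0]*q[0]/-q[2]+K[0,2],K[1,2]+K[1,1]*q[1]/q[2]
print(px([.58,-.029,.09]),px([.6145,-.132,.094]))
E
```

```text
2.15 [ 0.58047117 -0.02880643  0.15977414] [-1.79958243e+02  5.95170104e-02  1.76341641e+01] [-1.47247114e-01  1.70300890e-01  1.36857152e+00  1.98228524e-04
  1.60397360e+00  1.11578182e+00] [-0.4791168   0.17643851  1.14105323]
(np.float64(281.9509684144371), np.float64(218.42433773192738)) (np.float64(430.2888798018972), np.float64(217.95864313833502))
```

View pics/w1.png

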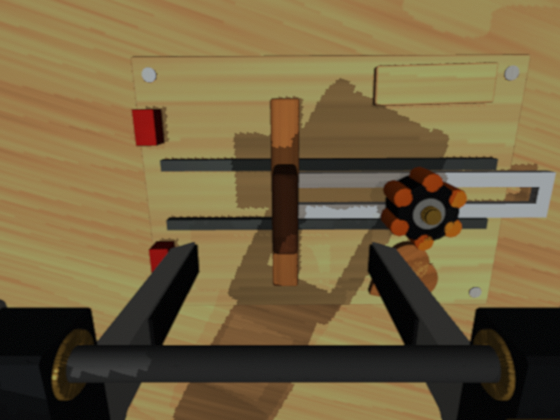

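The wrist picture shows the grip centred at about (285,210), about 2 mm towards jig -y of my estimate. The stud tip is at (432,216) against a predicted (430,218), and the jaws are parallel to the beam. I'll go down and grasp the grip.

Request:
move_arm(
  targets=[
    [[0, 2, 30], [0, 0, 0], 1],
    [[0, 2, 60], [0, 0, 0], 1],
    [[0, 2, 90], [0, 0, 0], 1],
    [[0, 2, 106], [0, 0, 0], 1],
    [[0, 2, 106], [0, 0, 0], -0.5],
    [[0, 2, 106], [0, 0, 0], -1],
    [[0, 2, 106], [0, 0, 0], -1],
    [[0, 2, 106], [0, 0, 0], -1],
    [[0, 2, 106], [0, 0, 0], -1],
    [[0, 2, 106], [0, 0, 0], -1],
  ],
)

```text
time: 3.45
tool_pos: [0.5813, -0.0304, 0.0546]
ee_rot: [-3.142, -0.0, 0.307]
wrist_force: [0.5, 0.3, -1.1]
width: 0.0377
```

Request:
move_arm(
  targets=[
    [[0, 0, 0], [0, 0, 0], -1],
    [[0, 0, 0], [0, 0, 0], -1],
    [[0, 0, 0], [0, 0, 0], -1],
    [[0, 0, 0], [0, 0, 0], -1],
  ],
)

```text
time: 3.95
tool_pos: [0.5812, -0.0303, 0.0544]
ee_rot: [-3.141, 0.0, 0.308]
wrist_force: [0.6, 0.0, 0.1]
width: 0.0198
```

Gripped at 19.8 mm, matching the 20 mm grip. Next I slide it along the jig's +y (tool -y).

Request:
move_arm(
  targets=[
    [[0, -6, 0], [0, 0, 0], -1],
    [[0, -14, 0], [0, 0, 0], -1],
    [[0, -24, 0], [0, 0, 0], -1],
    [[0, -34, 0], [0, 0, 0], -1],
    [[0, -44, 0], [0, 0, 0], -1],
    [[0, -54, 0], [0, 0, 0], -1],
    [[0, -64, 0], [0, 0, 0], -1],
    [[0, -72, 0], [0, 0, 0], -1],
    [[0, -78, 0], [0, 0, 0], -1],
    [[0, -82, 0], [0, 0, 0], -1],
    [[0, -82, 0], [0, 0, 0], -1],
  ],
)

```text
time: 5.32
tool_pos: [0.5557, 0.0484, 0.0544]
ee_rot: [-3.14, 0.001, 0.308]
wrist_force: [-3.5, -1.9, 1.1]
width: 0.0198
```

Request:
move_arm(
  targets=[
    [[0, -2, 0], [0, 0, 0], -1],
    [[0, -4, 0], [0, 0, 0], -1],
    [[0, -6, 0], [0, 0, 0], -1],
    [[0, -6, 0], [0, 0, 0], -1],
  ],
)

```text
time: 5.82
tool_pos: [0.5546, 0.0519, 0.0544]
ee_rot: [3.139, 0.001, 0.307]
wrist_force: [-2.8, -8.4, -0.1]
width: 0.0198
```

Request:
move_arm(
  targets=[
    [[0, -1, 0], [0, 0, 0], -1],
    [[0, -2, 0], [0, 0, 0], -1],
    [[0, -3, 0], [0, 0, 0], -1],
    [[0, -3, 0], [0, 0, 0], -1],
  ],
)

```text
time: 6.32
tool_pos: [0.5547, 0.0518, 0.0544]
ee_rot: [3.134, 0.001, 0.305]
wrist_force: [0.9, -13.7, -1.1]
width: 0.0204
```

Request:
move_arm(
  targets=[
    [[0, 3, 0], [0, 0, 0], -1],
    [[0, 3, 0], [0, 0, 0], 0],
    [[0, 3, 0], [0, 0, 0], 1],
    [[0, 3, 0], [0, 0, 0], 1],
    [[0, 3, 0], [0, 0, 0], 1],
    [[0, 3, 0], [0, 0, 0], 1],
    [[0, 3, 0], [0, 0, 0], 1],
    [[0, 3, -30], [0, 0, 0], 1],
    [[0, 3, -70], [0, 0, 0], 1],
    [[0, 53, -106], [0, 0, 0], 1],
    [[0, 93, -106], [0, 0, 0], 1],
    [[0, 93, -106], [0, 0, 0], 1],
  ],
)

```text
time: 7.82
tool_pos: [0.5825, -0.0347, 0.1608]
ee_rot: [3.141, -0.001, 0.304]
wrist_force: [0.2, 0.4, -0.4]
width: 0.0938
```

```bash
python3 - <<'E'
from h import *
o=status.get_obs();print(o['time'],o['tool_pos'],np.degrees(o['ee_rot']),o['wrist_force'])
c,T,im=snap('wrist','w2.png')
cs,Ts,b=snap('scene','s2.png')
a=cv2.resize(im[40:310,90:560],None,fx=1.7,fy=1.7,interpolation=2)
b=cv2.resize(b[160:300,180:400],None,fx=1.0,fy=1.0)
a[-140:,:220]=b
cv2.imwrite('pics/w2c.png',np.clip(a[:,:,::-1]*1.4,0,255).astype('uint8'))
h=cv2.cvtColor(im[:,:,::-1].copy(),cv2.COLOR_BGR2HSV)
for nm,lo,hi in(('brass',(17,120,60),(32,255,255)),('red',(0,200,60),(3,255,255)),('org',(5,200,110),(16,255,255))):
    m=cv2.inRange(h,lo,hi);k,l,st,ce=cv2.connectedComponentsWithStats(m)
    for i in range(1,k):
        if st[i,4]>40: print(nm,st[i],ce[i].round(1))
E
```

```text
7.825 [ 0.58254411 -0.03474129  0.16083106] [ 1.79953261e+02 -4.79335998e-02  1.74035619e+01] [ 0.24439042  0.38004161 -0.35600428]
brass [    0     0   560    81 22826] [288.2  31.4]
brass [81 20 21  9 45] [91.8 23.6]
brass [ 0 42 33 12 54] [15.3 47. ]
brass [    0    51   169   216 19457] [ 69.7 169.7]
brass [  185    65   375   135 11961] [362.9 135.6]
brass [515  87  45  15 278] [538.2  93.9]
brass [509 104  51  45 991] [534.9 127.7]
brass [ 92 115  33  15 119] [111.3 122.4]
brass [507 138  53  20 128] [534.4 148. ]
brass [498 186  62  28 592] [529.4 199. ]
brass [ 232  188  146   14 1721] [305.3 194.8]
brass [198 190  12  13 131] [203.2 195.6]
brass [496 200  28  11  55] [508.3 204.6]
brass [412 206  20  18 267] [421.8 214.7]
brass [ 491  208   69   43 1632] [524.  229.7]
brass [ 196  229  208  117 9215] [297.1 284. ]
brass [418 239  14  49  57] [424.9 261.5]
brass [ 441  241  119   99 3585] [510.3 288.8]
brass [  0 255  49  20 194] [ 18.1 264.4]
brass [ 60 258  25   7  51] [ 71.4 260.9]
brass [  0 265  49  16 149] [ 21.2 272.5]
brass [   0  273   80   35 1168] [ 29.4 294.9]
brass [ 91 311  21  29 267] [ 99.7 323.9]
brass [163 338  29   8 139] [174.  342.6]
brass [ 51 345  14  55 326] [ 56.9 374.3]
brass [502 345  13  55 306] [509.2 374.1]
brass [127 382  54  38 979] [155.3 401.7]
brass [ 269  383  165   37 2034] [336.5 409.1]
brass [ 308  383  132   35 1463] [382.4 396.2]
brass [379 382  53  16 255] [410.6 387.9]
red [125 111  25  35 717] [137.2 127.9]
red [144 249  19  28 304] [151.  259.9]
org [414 174  19  15 198] [423.1 180.5]
org [385 188  16  18 192] [392.4 196. ]
org [442 189  15  18 176] [449.3 197.2]
org [383 219  16  16 207] [390.4 226.6]
org [437 220  15  16 137] [445.3 228.2]
org [406 235  18  15 195] [414.8 241.9]
```

View pics/w2c.png

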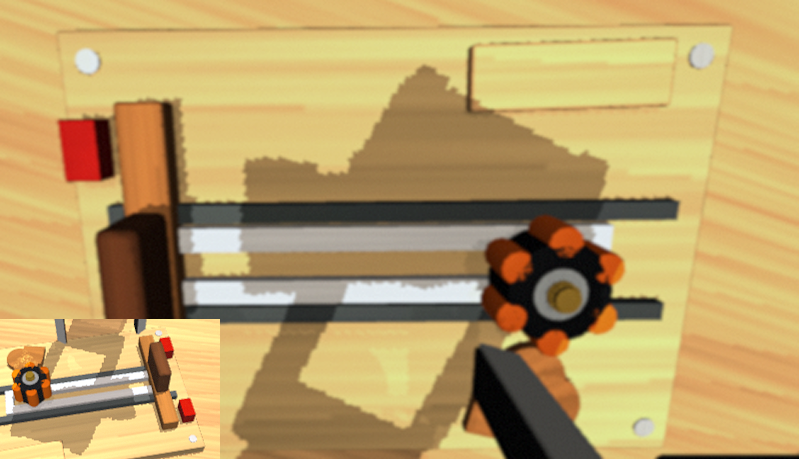

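```bash
python3 - <<'E'
from h import *
a=cv2.imread('pics/w2.png')[95:300,110:210]; b=cv2.imread('pics/s2.png')[160:300,310:400]
a=cv2.resize(a,None,fx=2.9,fy=2.9,interpolation=2);b=cv2.resize(b,None,fx=4.2,fy=4.2,interpolation=2)
h=max(a.shape[0],b.shape[0]);f=lambda i:cv2.copyMakeBorder(i,0,h-i.shape[0],0,4,0)
cv2.imwrite('pics/z.png',np.clip(np.hstack([f(a),f(b)])*1.5,0,255).astype('uint8'))
E
```

```text
(no output)
```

View pics/z.png

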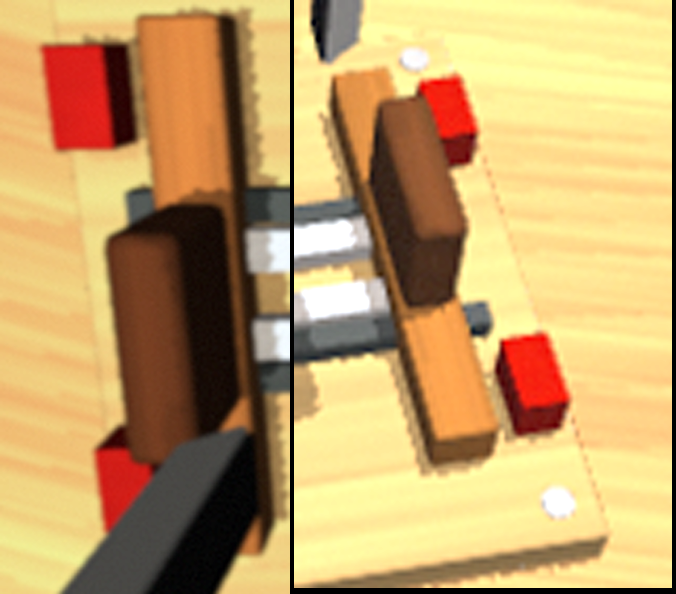

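A gap is visible between beam and stops, at about 13 px in the wrist view. I'll measure the fence position before and after.

```bash
python3 - <<'E'
from h import *
c=viewer.camera_model('wrist')
def TT(p,e):
    T=np.eye(4);T[:3,:3]=rot(e);T[:3,3]=p;return T@np.array(c['T_tool_cam'])
T1=TT([.58047,-.02881,.15977],np.radians([-179.958,.0595,17.634]))
T2=TT([.58254,-.03474,.16083],np.radians([179.953,-.0479,17.40]))
u=np.array([-np.sin(.3065),np.cos(.3065)])
y=lambda T,p,z:onz(c,T,p,z)[:2]@u*1000
st2=y(T2,(145.5,128),.04); bm2=y(T2,(158.5,128),.042)
print('stop face2',st2,'beam face2',bm2, 'beam rear2',y(T2,(110+220/2.9,128),.042))
print('beam w1: left/right top edges',y(T1,(272,128),.042),y(T1,(297,128),.042))
print('stop1',y(T1,(156,128),.04), 'stud',onz(c,T2,(421.8,214.7),.094))
E
```

```text
stop face2 -95.41249708954881 beam face2 -106.93953367591213 beam rear2 -129.59609132471724
beam w1: left/right top edges -194.25881408854113 -214.88806251511323
stop1 -97.80332712861563 stud [ 0.61652515 -0.13178936  0.094     ]
```

The fence hasn't moved since release (grip y -118.9 from the image, -118.0 from the TCP), so it stopped short with about 4–11 mm left. I'll regrasp a little higher and push on.

```bash
python3 -c "
from h import *
plan([.5547,.0518,.16],17.56);plan([.5547,.0518,.064],17.56);print(status.get_obs()['joint_positions'])"
```

```text
shift [ -0.2 -88.1   0. ] rot [-0.1  0.   0. ]
shift [ -0.1 -88.   96. ] rot [-0.1  0.   0. ]
[-1.53098060e-01  1.72842611e-01  1.36536408e+00  8.21653118e-04
  1.60467418e+00  1.11087066e+00]
```

Request:
move_arm(
  targets=[
    [[0, -44, 0], [0, 0, 0], 1],
    [[0, -88, 0], [0, 0, 0], 1],
    [[0, -88, 0], [0, 0, 0], 1],
    [[0, -88, 30], [0, 0, 0], 1],
    [[0, -88, 60], [0, 0, 0], 0],
    [[0, -88, 85], [0, 0, 0], -0.3],
    [[0, -88, 95], [0, 0, 0], -1],
    [[0, -88, 95], [0, 0, 0], -1],
    [[0, -88, 95], [0, 0, 0], -1],
    [[0, -88, 95], [0, 0, 0], -1],
    [[0, -88, 95], [0, 0, 0], -1],
    [[0, -88, 95], [0, 0, 0], -1],
  ],
)

```text
time: 9.43
tool_pos: [0.5554, 0.0517, 0.066]
ee_rot: [-3.141, -0.001, 0.308]
wrist_force: [0.3, 0.4, 1.4]
width: 0.0199
```

Request:
move_arm(
  targets=[
    [[0, 0, 0], [0, 0, 0], -1],
    [[0, 0, 0], [0, 0, 0], -1],
    [[0, -1, 0], [0, 0, 0], -1],
    [[0, -3, 0], [0, 0, 0], -1],
    [[0, -5, 0], [0, 0, 0], -1],
    [[0, -5, 0], [0, 0, 0], -1],
  ],
)

```text
time: 10.18
tool_pos: [0.5553, 0.0521, 0.066]
ee_rot: [3.133, -0.001, 0.306]
wrist_force: [2.9, -11.7, 1.4]
width: 0.0198
```

```bash
python3 -c "
from h import *
o=status.get_obs();print(o)"
```

```text
{'time': 10.175, 'joint_positions': array([-0.00330674,  0.17075079,  1.55888251, -0.00778796,  1.40828894,
        1.26275422]), 'qvel': array([-0.00339919, -0.00024807, -0.00065771,  0.00398336,  0.0016521 ,
       -0.00056285]), 'joint_torque': array([  6.16520002, -35.07594109, -26.37856722,   3.02251987,
         0.84409358,   0.14386808]), 'tool_pos': array([0.55533971, 0.0520692 , 0.06596242]), 'ee_rot': array([ 3.13315330e+00, -1.16151069e-03,  3.05986205e-01]), 'wrist_force': array([  2.87679517, -11.65625539,   1.3840063 ]), 'wrist_torque': array([-1.45233639, -0.27212853,  0.17726206]), 'width': 0.019757784846053974}
```

```bash
python3 - <<'E'
from h import *
_,_,a=snap('side','d3.png');_,_,b=snap('scene','s3.png')
a=cv2.resize(a[130:320,170:380],None,fx=1.9*1,fy=1.9,interpolation=2);b=cv2.resize(b[165:310,120:395],None,fx=1.45,fy=1.45,interpolation=2)
print(a.shape,b.shape)
h=max(a.shape[0],b.shape[0]);f=lambda i:cv2.copyMakeBorder(i,0,h-i.shape[0],0,0,0)
cv2.imwrite('pics/z3.png',np.clip(np.hstack([f(a),f(b)])[:,:,::-1]*1.4,0,255).astype('uint8'))
E
```

```text
(361, 399, 3) (210, 399, 3)
```

View pics/z3.png

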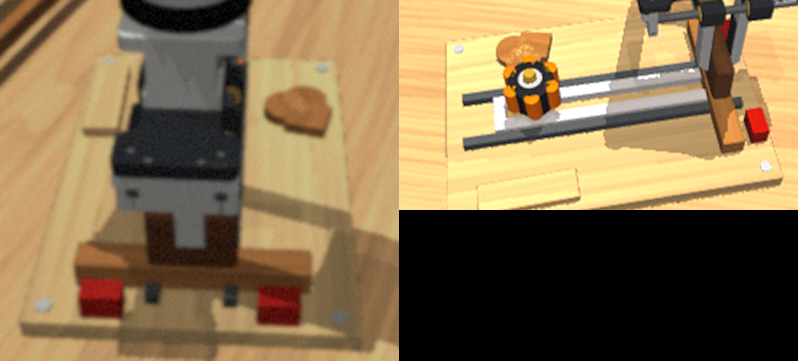

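```bash
python3 - <<'E'
from h import *
c=viewer.camera_model('wrist')
def TT(p,e):
    T=np.eye(4);T[:3,:3]=rot(e);T[:3,3]=p;return T@np.array(c['T_tool_cam'])
T1=TT([.58047,-.02881,.15977],np.radians([-179.958,.0595,17.634]))
T2=TT([.58254,-.03474,.16083],np.radians([179.953,-.0479,17.40]))
u=np.array([-np.sin(.3065),np.cos(.3065)])
y=lambda T,p,z:onz(c,T,p,z)[:2]@u*1000
print('w1 bar end outer/inner',y(T1,(552,195),.03),y(T1,(538,195),.03),'stud w1',y(T1,(433,216),.094))
print('w2 bar end',y(T2,(90+612/1.7,40+235/1.7),.03))
# board edges along y in both (z .018): w1 left edge x~138@row 100, right edge x~522@row100
print('board w1',y(T1,(136,100),.018),y(T1,(526,100),.018))
im=cv2.imread('pics/w1.png')
print('rail ends w1',y(T1,(162,165),.018),y(T1,(168,224),.018), y(T1,(497,165),.018))
z=cv2.resize(im[100:250,120:310],None,fx=4,fy=4,interpolation=2);cv2.imwrite('pics/z4.png',z)
E
```

```text
w1 bar end outer/inner -447.01964357270003 -434.3463216802725 stud w1 -313.0549744655337
w2 bar end -359.77160125440196
board w1 -74.96808755431891 -415.2593466046968
rail ends w1 -92.16313653284337 -92.42820215370321 -399.8430884850405
```

The slot end has about 29 mm left to the stud, so nothing visible blocks the fence. To tell whether my grasp caused the stop, I'll let go and push from behind with shut fingers.

Request:
move_arm(
  targets=[
    [[0, 4, 0], [0, 0, 0], 0],
    [[0, 4, 0], [0, 0, 0], 0],
    [[0, 4, 0], [0, 0, 0], 0],
    [[0, 4, -20], [0, 0, 0], 0],
    [[0, 4, -50], [0, 0, 0], -1],
    [[0, 4, -50], [0, 0, 0], -1],
    [[0, 38, -50], [0, 0, 0], -1],
    [[0, 38, -50], [0, 0, 0], -1],
    [[0, 38, -50], [0, 0, 0], -1],
    [[0, 38, -20], [0, 0, 0], -1],
    [[0, 38, 10], [0, 0, 0], -1],
    [[0, 38, 10], [0, 0, 0], -1],
  ],
)

```text
time: 11.78
tool_pos: [0.5623, 0.0212, 0.0521]
ee_rot: [-3.138, 0.007, 0.309]
wrist_force: [0.3, 0.3, 0.3]
width: 0.0004
```

Request:
move_arm(
  targets=[
    [[0, -3, 0], [0, 0, 0], -1],
    [[0, -6, 0], [0, 0, 0], -1],
    [[0, -9, 0], [0, 0, 0], -1],
    [[0, -12, 0], [0, 0, 0], -1],
    [[0, -12, 0], [0, 0, 0], -1],
  ],
)

```text
time: 12.4
tool_pos: [0.5624, 0.0307, 0.0564]
ee_rot: [3.139, -0.002, 0.308]
wrist_force: [0.5, -4.2, 1.4]
width: 0.0004
```

Request:
move_arm(
  targets=[
    [[0, -2, 0], [0, 0, 0], -1],
    [[0, -4, 0], [0, 0, 0], -1],
    [[0, -5, 0], [0, 0, 0], -1],
    [[0, -5, 0], [0, 0, 0], -1],
  ],
)

```text
time: 12.9
tool_pos: [0.5625, 0.0306, 0.0566]
ee_rot: [3.13, -0.002, 0.306]
wrist_force: [4.5, -14.0, 1.4]
width: 0.0002
```

Request:
move_arm(
  targets=[
    [[0, -2, 0], [0, 0, 0], -1],
    [[0, -4, 0], [0, 0, 0], -1],
    [[0, -5, 0], [0, 0, 0], -1],
    [[0, -5, 0], [0, 0, 0], -1],
  ],
)

```text
time: 13.4
tool_pos: [0.5625, 0.0305, 0.0567]
ee_rot: [3.121, -0.003, 0.304]
wrist_force: [7.5, -24.5, -1.4]
width: 0.0005
```

Request:
move_arm(
  targets=[
    [[0, 10, 0], [0, 0, 0], -1],
    [[0, 16, 0], [0, 0, 0], -1],
    [[0, 16, -60], [0, 0, 0], -1],
    [[0, 16, -110], [0, 0, 0], -1],
    [[-40, -44, -110], [0, 0, 0], -1],
    [[-70, -88, -110], [0, 0, 0], -1],
    [[-70, -88, -110], [0, 0, 0], -1],
    [[-70, -88, -110], [0, 0, 0], -1],
  ],
)

```text
time: 14.4
tool_pos: [0.4652, 0.1043, 0.1655]
ee_rot: [-3.141, -0.0, 0.309]
wrist_force: [-0.3, -0.0, 0.2]
width: 0.0002
```

```bash
python3 - <<'E'
from h import *
o=status.get_obs();print(o['time'],o['tool_pos'],o['ee_rot'])
c,T,im=snap('wrist','w5.png');cv2.imwrite('pics/w5b.png',np.clip(im[:,:,::-1]*1.3,0,255).astype('uint8'))
E
```

```text
14.4 [0.46516192 0.10425496 0.1654876 ] [-3.14132638e+00 -4.36128130e-04  3.08819571e-01]
```

View pics/w5b.png

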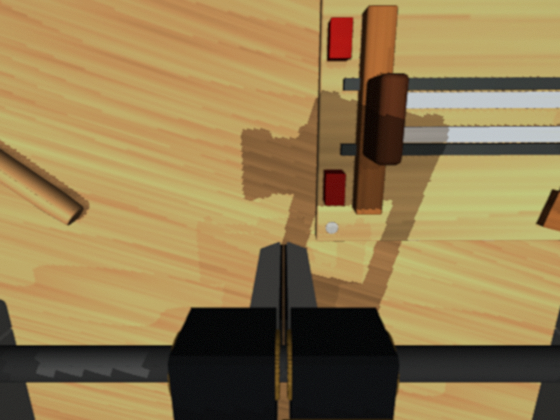

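A push of 24.5 N (8 times the sliding force) doesn't move the fence, and it stops at the same place whichever way I push. The wrist picture shows nothing between the beam (left edge x≈357) and the stops (right edge x≈345). With at least 86.6 mm of the 90 mm travelled, this looks like the travel limit. Before trusting that, I'll get the knob axis and lobe angles, and plan one cheap range check.

```bash
python3 - <<'E'
from h import *
c=viewer.camera_model('wrist')
T=np.eye(4);T[:3,:3]=rot(np.radians([179.953,-.0479,17.40]));T[:3,3]=[.58254,-.03474,.16083];T=T@np.array(c['T_tool_cam'])
P=np.array([onz(c,T,p,.0845)[:2] for p in[(423.1,180.5),(392.4,196),(449.3,197.2),(390.4,226.6),(445.3,228.2),(414.8,241.9)]])
m=P.mean(0);d=P-m;print(m,np.hypot(*d.T).round(4),np.degrees(np.arctan2(d[:,1],d[:,0])).round(1))
im=cv2.imread('pics/w5.png')
plan([.5547,.0518,.165],17.56)
# beam face & stop face in w5
T,_=None,None
c,T=cam('wrist');u=np.array([-np.sin(.3065),np.cos(.3065)])
for r in(40,188):
    row=im[r,310:420].astype(int);print(r,[tuple(v) for v in row[16:52:2]])
y=lambda p,z:onz(c,T,p,z)[:2]@u*1000
print(y((352.5,40),.04),y((362,40),.042),y((345.5,188),.04),y((355,188),.042))
E
```

```text
[ 0.61610948 -0.13372274] [0.0245 0.0249 0.0244 0.0239 0.0252 0.0243] [  16.8   76.8  -43.8  136.5 -103.7 -164.4]
shift [69.1 76.5  0.4] rot [-0.  -0.   0.1]
40 [(np.int64(63), np.int64(103), np.int64(120)), (np.int64(12), np.int64(20), np.int64(43)), (np.int64(8), np.int64(10), np.int64(94)), (np.int64(17), np.int64(19), np.int64(136)), (np.int64(15), np.int64(19), np.int64(136)), (np.int64(14), np.int64(18), np.int64(135)), (np.int64(15), np.int64(20), np.int64(136)), (np.int64(15), np.int64(19), np.int64(136)), (np.int64(14), np.int64(18), np.int64(135)), (np.int64(15), np.int64(20), np.int64(136)), (np.int64(13), np.int64(17), np.int64(134)), (np.int64(15), np.int64(18), np.int64(133)), (np.int64(15), np.int64(18), np.int64(130)), (np.int64(57), np.int64(92), np.int64(133)), (np.int64(83), np.int64(134), np.int64(149)), (np.int64(82), np.int64(133), np.int64(148)), (np.int64(83), np.int64(133), np.int64(150)), (np.int64(58), np.int64(95), np.int64(115))]
188 [(np.int64(7), np.int64(9), np.int64(70)), (np.int64(8), np.int64(10), np.int64(79)), (np.int64(8), np.int64(11), np.int64(80)), (np.int64(9), np.int64(11), np.int64(79)), (np.int64(6), np.int64(8), np.int64(78)), (np.int64(9), np.int64(12), np.int64(80)), (np.int64(8), np.int64(9), np.int64(79)), (np.int64(8), np.int64(10), np.int64(78)), (np.int64(8), np.int64(9), np.int64(79)), (np.int64(18), np.int64(29), np.int64(85)), (np.int64(49), np.int64(80), np.int64(105)), (np.int64(52), np.int64(85), np.int64(108)), (np.int64(53), np.int64(84), np.int64(107)), (np.int64(39), np.int64(64), np.int64(82)), (np.int64(8), np.int64(18), np.int64(29)), (np.int64(8), np.int64(18), np.int64(30)), (np.int64(19), np.int64(39), np.int64(65)), (np.int64(24), np.int64(47), np.int64(78))]
-97.31071426589737 -104.42531740503347 -97.88940616762851 -105.90852900845644
```

Lobe ring centre is (0.616,-0.134) at radius 24.5 mm, and the lobes sit at 16.7°+60k. The gap to the stops still shows, so I'll do the range check: grip the grip, pull the fence back to its near end, and compare with 90 mm.

Request:
move_arm(
  targets=[
    [[35, 38, 0], [0, 0, 0], 0],
    [[69, 76, 0], [0, 0, 0], 0],
    [[69, 76, 40], [0, 0, 0], 0],
    [[69, 76, 80], [0, 0, 0], 0],
    [[69, 76, 105], [0, 0, 0], -0.3],
    [[69, 76, 105], [0, 0, 0], -1],
    [[69, 76, 105], [0, 0, 0], -1],
    [[69, 76, 105], [0, 0, 0], -1],
    [[69, 76, 105], [0, 0, 0], -1],
    [[69, 76, 105], [0, 0, 0], -1],
  ],
)

```text
time: 15.7
tool_pos: [0.5545, 0.0518, 0.0603]
ee_rot: [3.141, -0.001, 0.307]
wrist_force: [4.8, -1.6, -10.2]
width: 0.0199
```

Request:
move_arm(
  targets=[
    [[0, 6, 0], [0, 0, 0], -1],
    [[0, 16, 0], [0, 0, 0], -1],
    [[0, 28, 0], [0, 0, 0], -1],
    [[0, 40, 0], [0, 0, 0], -1],
    [[0, 52, 0], [0, 0, 0], -1],
    [[0, 64, 0], [0, 0, 0], -1],
    [[0, 74, 0], [0, 0, 0], -1],
    [[0, 80, 0], [0, 0, 0], -1],
    [[0, 84, 0], [0, 0, 0], -1],
    [[0, 88, 0], [0, 0, 0], -1],
    [[0, 91, 0], [0, 0, 0], -1],
    [[0, 91, 0], [0, 0, 0], -1],
  ],
)

```text
time: 17.2
tool_pos: [0.5819, -0.0331, 0.0603]
ee_rot: [-3.139, -0.002, 0.308]
wrist_force: [4.0, 3.2, -9.8]
width: 0.0199
```

Request:
move_arm(
  targets=[
    [[0, 2, 0], [0, 0, 0], -1],
    [[0, 4, 0], [0, 0, 0], -1],
    [[0, 4, 0], [0, 0, 0], -1],
  ],
)

```text
time: 17.58
tool_pos: [0.5822, -0.0338, 0.0604]
ee_rot: [-3.134, -0.001, 0.309]
wrist_force: [1.1, 10.5, -7.2]
width: 0.0199
```

The range from near end to block is 89.97 mm, so the block is the true home; the visible gap is only how the stops look. I'll slide it home again, with the force fading at the end.

Request:
move_arm(
  targets=[
    [[0, -8, 0], [0, 0, 0], -1],
    [[0, -18, 0], [0, 0, 0], -1],
    [[0, -30, 0], [0, 0, 0], -1],
    [[0, -42, 0], [0, 0, 0], -1],
    [[0, -54, 0], [0, 0, 0], -1],
    [[0, -66, 0], [0, 0, 0], -1],
    [[0, -78, 0], [0, 0, 0], -1],
    [[0, -86, 0], [0, 0, 0], -1],
    [[0, -92, 0], [0, 0, 0], -1],
    [[0, -96, 0], [0, 0, 0], -1],
    [[0, -99, 0], [0, 0, 0], -1],
    [[0, -100, 0], [0, 0, 0], -1],
    [[0, -100, 0], [0, 0, 0], -1],
  ],
)

```text
time: 19.2
tool_pos: [0.5545, 0.0518, 0.0604]
ee_rot: [3.132, -0.001, 0.306]
wrist_force: [8.9, -13.3, -13.5]
width: 0.02
```

Request:
move_arm(
  targets=[
    [[0, 3, 0], [0, 0, 0], -0.6],
    [[0, 3, 0], [0, 0, 0], 0],
    [[0, 3, 0], [0, 0, 0], 1],
    [[0, 3, 0], [0, 0, 0], 1],
    [[0, 3, -40], [0, 0, 0], 1],
    [[0, 3, -100], [0, 0, 0], 1],
    [[0, 3, -100], [0, 0, 0], 1],
  ],
)

```text
time: 20.08
tool_pos: [0.5569, 0.0545, 0.168]
ee_rot: [3.138, -0.013, 0.308]
wrist_force: [-0.4, -0.0, -1.4]
width: 0.0765
```

```bash
python3 - <<'E'
from h import *
o=status.get_obs();print(o['time'],o['tool_pos'],np.degrees(o['ee_rot']),o['joint_positions'])
for y in (-73.3,-43.3,-13.3):plan([.616,-.133,.165],y)
E
```

```text
20.075 [0.5568918  0.05449415 0.16796656] [179.77356339  -0.7448007   17.65524667] [-3.92689415e-03  1.08111390e-01  1.42224121e+00  2.29899609e-04
  1.59765532e+00  1.25876067e+00]
shift [ -0.6 196.6   3.7] rot [-0.4 -0.8 91. ]
shift [ -0.6 196.6   3.7] rot [-0.2 -0.8 61. ]
shift [ -0.6 196.6   3.7] rot [ 0.  -0.8 31. ]
```

Request:
move_arm(
  targets=[
    [[0, 30, 0], [0, 0, 10], 1],
    [[0, 65, 0], [0, 0, 20], 1],
    [[0, 100, 0], [0, 0, 30], 1],
    [[0, 135, 0], [0, 0, 40], 1],
    [[0, 170, 0], [0, 0, 50], 1],
    [[0, 190, 0], [0, 0, 58], 1],
    [[0, 197, 0], [0, 0, 61], 1],
    [[0, 197, 0], [0, 0, 61], 1],
    [[0, 197, 0], [0, 0, 61], 1],
  ],
)

```text
time: 21.2
tool_pos: [0.6126, -0.133, 0.16]
ee_rot: [3.141, 0.001, -0.756]
wrist_force: [0.5, 0.0, -0.5]
width: 0.0941
```

```bash
cat > knob.py <<'E'
from h import *
import sys
def knob(z=.0845,f='k.png'):
    c,T,im=snap('wrist',f)
    h=cv2.cvtColor(im[:,:,::-1].copy(),cv2.COLOR_BGR2HSV)
    m=cv2.inRange(h,(5,200,int(sys.argv[2]) if len(sys.argv)>2 else 100),(16,255,255));k,l,st,ce=cv2.connectedComponentsWithStats(m)
    P=[]
    for i in range(1,k):
        if st[i,4]>60:
            w=onz(c,T,ce[i],z)[:2]; 
            if np.hypot(*(w-[.616,-.133]))<.05: P.append(w);print(st[i],ce[i].round(1),w.round(4))
    P=np.array(P);
    if len(P)>2:
        A=np.c_[2*P,np.ones(len(P))];s=np.linalg.lstsq(A,(P**2).sum(1),rcond=None)[0];m=s[:2];d=P-m
        print('centre',m.round(4),np.hypot(*d.T).round(4),np.degrees(np.arctan2(d[:,1],d[:,0])).round(1)%60)
if __name__=='__main__':
    o=status.get_obs();print(o['time'],o['tool_pos'],np.degrees(o['ee_rot']),o['joint_positions'],o['wrist_force'])
    knob(float(sys.argv[1]))
    plan([.6165,-.1333,.058],-43.3)
E
python3 knob.py .0845
```

```text
21.2 [ 0.61264495 -0.13300141  0.15999638] [ 1.79994143e+02  6.03801956e-02 -4.33066747e+01] [-3.04389504e-01  2.71305663e-01  1.24740981e+00  3.68300849e-04
  1.62387003e+00  2.02227019e+00] [ 0.49247982  0.0202821  -0.45350445]
[272 173  19  18 248] [280.8 181.4] [ 0.6332 -0.1511]
[245 188  17  18 225] [253.2 196.5] [ 0.639  -0.1282]
[301 189  16  18 206] [308.9 196.8] [ 0.6102 -0.1583]
[247 219  15  16 167] [253.7 227.1] [ 0.6215 -0.1114]
[301 219  15  17 112] [309.3 228.7] [ 0.5912 -0.1415]
[273 235  17  14 169] [280.7 241.6] [ 0.5986 -0.1182]
centre [ 0.6153 -0.1349] [0.0241 0.0246 0.0239 0.0243 0.025  0.0237] [17.9 15.9 17.7 15.3 15.3 15.1]
shift [  3.   -2.3 102.2] rot [ 0.  0. -0.]
```

View pics/k.png

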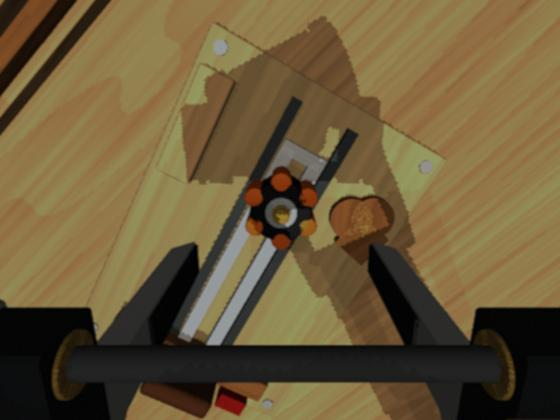

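The wrist picture shows the knob centred at (281,211) between the open jaws, with its valleys to left and right, and the heart well below the fingertips' travel. I'll go down and grip it.

Request:
move_arm(
  targets=[
    [[3, -1, 40], [0, 0, 0], 1],
    [[3, -1, 80], [0, 0, 0], 0.8],
    [[3, -1, 102], [0, 0, 0], 0.6],
    [[3, -1, 102], [0, 0, 0], 0.2],
    [[3, -1, 102], [0, 0, 0], -1],
    [[3, -1, 102], [0, 0, 0], -1],
    [[3, -1, 102], [0, 0, 0], -1],
    [[3, -1, 102], [0, 0, 0], -1],
  ],
)

```text
time: 22.25
tool_pos: [0.617, -0.135, 0.0601]
ee_rot: [-3.139, -0.003, -0.757]
wrist_force: [1.6, 1.7, 3.7]
width: 0.0541
```

```bash
cat > s.py <<'E'
from h import *
o=status.get_obs();print(round(o['time'],2),o['tool_pos'].round(4),np.degrees(o['ee_rot']).round(1),'F',o['wrist_force'].round(1),'T',o['wrist_torque'].round(2),'w',o['width'].round(4),'j6',np.degrees(o['joint_positions'][5]).round(1))
E
python3 s.py
```

```text
Traceback (most recent call last):
  File "s.py", line 2, in <module>
    o=status.get_obs();print(round(o['time'],2),o['tool_pos'].round(4),np.degrees(o['ee_rot']).round(1),'F',o['wrist_force'].round(1),'T',o['wrist_torque'].round(2),'w',o['width'].round(4),'j6',np.degrees(o['joint_positions'][5]).round(1))
                                                                                                                                                                         ^^^^^^^^^^^^^^^^
AttributeError: 'float' object has no attribute 'round'
```

Request:
move_arm(
  targets=[
    [[0, 0, 1], [0, 0, 0], -1],
    [[0, 0, 2], [0, 0, 0], -1],
    [[0, 0, 2], [0, 0, 0], -1],
  ],
)

```text
time: 22.62
tool_pos: [0.6171, -0.135, 0.0596]
ee_rot: [-3.139, -0.003, -0.757]
wrist_force: [-1.5, 2.7, 9.1]
width: 0.054
```

```bash
sed -i "s/o\['width'\].round(4)/round(o['width'],4)/" s.py; python3 s.py
```

```text
22.62 [ 0.6171 -0.135   0.0596] [-179.9   -0.2  -43.4] F [-1.5  2.7  9.1] T [0.47 0.27 0.08] w 0.054 j6 115.9
```

Request:
move_arm(
  targets=[
    [[0, 0, 0], [0, 0, -8], -1],
    [[0, 0, 0], [0, 0, -15], -1],
    [[0, 0, 0], [0, 0, -15], -1],
  ],
)

```text
time: 23.0
tool_pos: [0.6174, -0.1345, 0.0597]
ee_rot: [-3.139, -0.004, -0.494]
wrist_force: [-1.3, 3.4, 8.7]
width: 0.054
```

Request:
move_arm(
  targets=[
    [[0, 0, 0], [0, 0, -8], -1],
    [[0, 0, 0], [0, 0, -15], -1],
    [[0, 0, 0], [0, 0, -15], -1],
  ],
)

```text
time: 23.38
tool_pos: [0.6176, -0.1341, 0.0596]
ee_rot: [-3.139, -0.005, -0.232]
wrist_force: [-0.8, 3.5, 8.6]
width: 0.0543
```

Request:
move_arm(
  targets=[
    [[0, 0, 0], [0, 0, -8], -1],
    [[0, 0, 0], [0, 0, -15], -1],
    [[0, 0, 0], [0, 0, -15], -1],
  ],
)

```text
time: 23.75
tool_pos: [0.6178, -0.1336, 0.0596]
ee_rot: [-3.14, -0.005, 0.03]
wrist_force: [-0.1, 5.0, 9.5]
width: 0.0541
```

Request:
move_arm(
  targets=[
    [[0, 0, 0], [0, 0, -8], -1],
    [[0, 0, 0], [0, 0, -15], -1],
    [[0, 0, 0], [0, 0, -15], -1],
  ],
)

```text
time: 24.12
tool_pos: [0.6177, -0.133, 0.0597]
ee_rot: [-3.14, -0.006, 0.292]
wrist_force: [-0.9, 5.4, 9.3]
width: 0.0543
```

Request:
move_arm(
  targets=[
    [[0, 0, 0], [0, 0, -8], -1],
    [[0, 0, 0], [0, 0, -15], -1],
    [[0, 0, 0], [0, 0, -15], -1],
  ],
)

```text
time: 24.5
tool_pos: [0.6172, -0.1324, 0.0566]
ee_rot: [-3.14, -0.005, 0.554]
wrist_force: [4.7, 6.0, -2.2]
width: 0.0541
```

Request:
move_arm(
  targets=[
    [[0, 0, 0], [0, 0, -8], -1],
    [[0, 0, 0], [0, 0, -15], -1],
    [[0, 0, 0], [0, 0, -15], -1],
  ],
)

```text
time: 24.88
tool_pos: [0.6171, -0.1321, 0.0559]
ee_rot: [-3.14, -0.005, 0.816]
wrist_force: [3.3, 7.1, -1.9]
width: 0.0537
```

The thread gave way between 60° and 75° (z dropped 3 mm, press force gone), so I stop turning. Next I follow it down, easing the side force.

Request:
move_arm(
  targets=[
    [[1.5, 0, 2], [0, 0, 0], -1],
    [[1.5, 0, 4], [0, 0, 0], -1],
    [[1.5, 0, 5], [0, 0, 0], -1],
    [[1.5, 0, 5], [0, 0, 0], -1],
  ],
)

```text
time: 25.38
tool_pos: [0.6171, -0.1321, 0.0507]
ee_rot: [-3.139, -0.003, 0.814]
wrist_force: [3.5, 5.8, -1.4]
width: 0.0542
```

```bash
python3 s.py
```

```text
25.38 [ 0.6171 -0.1321  0.0507] [-1.799e+02 -1.000e-01  4.670e+01] F [ 3.5  5.8 -1.4] T [ 0.88 -0.44  0.04] w 0.0542 j6 26.0
```

Request:
move_arm(
  targets=[
    [[1, 0, 1], [0, 0, 0], -1],
    [[1, 0, 2], [0, 0, 0], -1],
    [[1, 0, 2], [0, 0, 0], -1],
  ],
)

```text
time: 25.75
tool_pos: [0.6172, -0.1321, 0.0501]
ee_rot: [-3.14, -0.001, 0.814]
wrist_force: [-0.2, 5.5, 3.9]
width: 0.0543
```

Seated 9.7 mm lower with a positive reaction, so it's clicked and not in the relief groove. Now I turn forwards, following the thread down. Joint 6 range will need one regrasp.

Request:
move_arm(
  targets=[
    [[0, 0, 0], [0, 0, 10], -1],
    [[0, 0, 0], [0, 0, 20], -1],
    [[0, 0, 0.5], [0, 0, 30], -1],
    [[0, 0, 1], [0, 0, 40], -1],
    [[0, 0, 1], [0, 0, 40], -1],
  ],
)

```text
time: 26.38
tool_pos: [0.6177, -0.1334, 0.0489]
ee_rot: [3.141, -0.001, 0.117]
wrist_force: [0.7, 2.5, 3.2]
width: 0.0537
```

```bash
python3 s.py
```

```text
26.38 [ 0.6177 -0.1334  0.0489] [180.   -0.    6.7] F [0.7 2.5 3.2] T [ 0.51 -0.02 -0.04] w 0.0537 j6 66.0
```

Request:
move_arm(
  targets=[
    [[0, 0, 0.6], [0, 0, 10], -1],
    [[0, 0, 1.2], [0, 0, 20], -1],
    [[0, 0, 1.7], [0, 0, 30], -1],
    [[0, 0, 2.3], [0, 0, 40], -1],
    [[0, 0, 2.9], [0, 0, 50], -1],
    [[0, 0, 3.5], [0, 0, 60], -1],
    [[0, 0, 4.0], [0, 0, 70], -1],
    [[0, 0, 4.0], [0, 0, 70], -1],
  ],
)

```text
time: 27.38
tool_pos: [0.6165, -0.1352, 0.0447]
ee_rot: [3.138, -0.002, -1.103]
wrist_force: [-3.1, -1.9, 3.7]
width: 0.0538
```

```bash
python3 s.py
```

```text
27.38 [ 0.6165 -0.1352  0.0447] [ 1.798e+02 -1.000e-01 -6.320e+01] F [-3.1 -1.9  3.7] T [-0.38  0.76 -0.12] w 0.0538 j6 135.8
```

Request:
move_arm(
  targets=[
    [[0, 0, -1], [0, 0, 0], 1],
    [[0, 0, -1], [0, 0, 0], 1],
    [[0, 0, -1], [0, 0, 0], 1],
    [[0, 0, -1], [0, 0, 0], 1],
    [[0, 0, -1], [0, 0, 0], 1],
    [[0, 0, -1], [0, 0, -10], 1],
    [[0, 0, -1], [0, 0, -20], 1],
    [[0, 0, -1], [0, 0, -30], 1],
    [[0, 0, -1], [0, 0, -40], 1],
    [[0, 0, -1], [0, 0, -50], 0.6],
    [[0, 0, -1], [0, 0, -60], 0.4],
    [[0, 0, -1], [0, 0, -60], 0],
    [[0, 0, -1], [0, 0, -60], -1],
    [[0, 0, -1], [0, 0, -60], -1],
    [[0, 0, -1], [0, 0, -60], -1],
    [[0, 0, -1], [0, 0, -60], -1],
  ],
)

```text
time: 29.38
tool_pos: [0.6176, -0.1335, 0.0455]
ee_rot: [3.141, -0.0, -0.06]
wrist_force: [0.3, -2.2, 1.2]
width: 0.054
```

```bash
python3 s.py
```

```text
29.38 [ 0.6176 -0.1335  0.0455] [180.   -0.   -3.4] F [ 0.3 -2.2  1.2] T [-0.24  0.19 -0.02] w 0.054 j6 76.1
```

Regripped in the valleys (54 mm). I turn on until the hard stop.

Request:
move_arm(
  targets=[
    [[0, 0, 0.6], [0, 0, 10], -1],
    [[0, 0, 1.2], [0, 0, 20], -1],
    [[0, 0, 1.6], [0, 0, 26], -1],
    [[0, 0, 1.6], [0, 0, 26], -1],
  ],
)

```text
time: 29.88
tool_pos: [0.6176, -0.1339, 0.0444]
ee_rot: [3.14, -0.001, -0.511]
wrist_force: [-1.3, -3.1, 2.0]
width: 0.054
```

```bash
python3 s.py
```

```text
29.88 [ 0.6176 -0.1339  0.0444] [179.9  -0.  -29.3] F [-1.3 -3.1  2. ] T [-0.45  0.37  0.49] w 0.054 j6 102.0
```

Request:
move_arm(
  targets=[
    [[0, 0, 0.3], [0, 0, 6], -1],
    [[0, 0, 0.3], [0, 0, 6], -1],
  ],
)

```text
time: 30.12
tool_pos: [0.6175, -0.133, 0.0443]
ee_rot: [3.141, 0.0, -0.613]
wrist_force: [-3.8, 0.8, 5.0]
width: 0.0535
```

```bash
python3 s.py
```

```text
30.12 [ 0.6175 -0.133   0.0443] [180.    0.  -35.1] F [-3.8  0.8  5. ] T [-0.06  0.61  1.09] w 0.0535 j6 107.8
```

Request:
move_arm(
  targets=[
    [[0, 0, 0.3], [0, 0, 5], -1],
    [[0, 0, 0.3], [0, 0, 5], -1],
  ],
)

```text
time: 30.38
tool_pos: [0.6178, -0.1327, 0.0443]
ee_rot: [-3.141, -0.001, -0.698]
wrist_force: [-2.7, 0.1, 4.2]
width: 0.0535
```

```bash
python3 s.py
```

```text
30.38 [ 0.6178 -0.1327  0.0443] [-180.   -0.  -40.] F [-2.7  0.1  4.2] T [0.01 0.58 1.91] w 0.0535 j6 112.7
```

Torque climbs to 1.9 N m with no more sinking, so it's at the hard stop. I unwind the strain partly, open, rise and check.

Request:
move_arm(
  targets=[
    [[0, 0, -0.8], [0, 0, -8], -1],
    [[0, 0, -0.8], [0, 0, -8], 1],
    [[0, 0, -0.8], [0, 0, -8], 1],
    [[0, 0, -0.8], [0, 0, -8], 1],
    [[0, 0, -0.8], [0, 0, -8], 1],
    [[0, 0, -0.8], [0, 0, -8], 1],
    [[0, 0, -40], [0, 0, -8], 1],
    [[0, 0, -95], [0, 0, -8], 1],
    [[0, 0, -115], [0, 0, -8], 1],
    [[0, 0, -115], [0, 0, -8], 1],
    [[0, 0, -115], [0, 0, -8], 1],
  ],
)

```text
time: 31.75
tool_pos: [0.6168, -0.1329, 0.1565]
ee_rot: [3.141, 0.003, -0.565]
wrist_force: [0.1, 0.2, -0.2]
width: 0.0938
```

```bash
python3 knob.py .0675 80
python3 - <<'E'
from h import *
_,_,a=snap('side','d6.png');_,_,b=snap('scene','s6.png')
a=cv2.resize(a[130:320,170:380],None,fx=1.9,fy=1.9,interpolation=2);b=cv2.resize(b[165:310,120:395],None,fx=1.45,fy=1.45,interpolation=2)
h=361;f=lambda i:cv2.copyMakeBorder(i,0,h-i.shape[0],0,0,0)
cv2.imwrite('pics/z6.png',np.clip(np.hstack([f(a),f(b)])[:,:,::-1]*1.4,0,255).astype('uint8'))
E
```

```text
31.75 [ 0.61677787 -0.13292445  0.15646753] [ 1.79965932e+02  1.56119617e-01 -3.23862549e+01] [-3.02171054e-01  2.82864933e-01  1.24003582e+00  1.34626432e-04
  1.62147757e+00  1.83387787e+00] [ 0.1426915   0.16184691 -0.16334411]
[271 173  19  18 254] [280.1 181.5] [ 0.6378 -0.1446]
[301 184  15  18 179] [308.8 191.9] [ 0.6188 -0.1592]
[249 191  14  18 163] [255.  198.2] [ 0.6371 -0.1207]
[306 213  13  16 103] [313.7 222. ] [ 0.5953 -0.1495]
[254 221  15  15 169] [261.1 227.7] [ 0.614  -0.1111]
[280 235  17  11 132] [288.2 240.2] [ 0.593  -0.1239]
centre [ 0.6156 -0.1348] [0.0243 0.0245 0.0258 0.025  0.0238 0.0251] [36.3 37.5 33.2 35.8 33.9 34. ]
shift [ 0.6  0.3 97.9] rot [ 0.1  0.2 10.9]
```

View pics/z6.png

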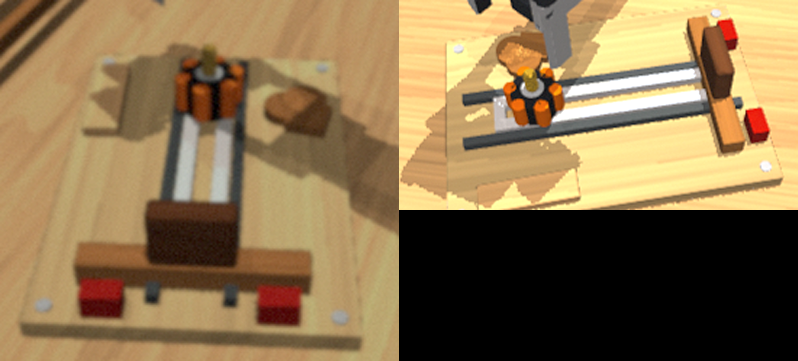

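The last picture shows the knob low with plenty of stud above it, the fence where I left it at home, the strip and heart in place, and the gripper clear. The lobe angle matches the angle where the stop torque began to within about 1°, so letting go didn't back the knob off. I'm handing in.

```bash
python3 -c "
from h import *
print(order.close_job())"
```

```text
the job is handed in; nothing more can be done
None
```

The fence is home and the knob is locked down on the slotted bar. I let go of everything and handed the job in at about 32 s of the 72 s.

- **Fence:** I slid it by the grip until it stopped. It did not move under 24.5 N from behind, about eight times the sliding force. I was not sure this was home, so I pulled it back to its near end, measured 89.97 mm of travel, and pushed it home again to the same spot.
- **Knob:** I turned it backwards while pressing down. It gave way 60 to 75° in and then sat about 9.7 mm lower, so it had clicked and not gone into the relief groove. I turned it forwards about 130° with one regrasp, until the torque rose to 1.9 N m with no further sinking. After I let go, its angle was within about 1° of the stop.
- **Loose pieces:** The strip and heart look unmoved in the last pictures, and the wrist force was near zero.

**Checks that disagreed:**
- The cameras still show a gap of about 10 mm between the fence beam and the red stops. I trusted the measured 90 mm of travel and the hard stop instead.
- The knob's total sink, read from the gripper's height, was about 16.2 mm against the expected 17. I put this down to the pads slipping and the pressing force. I did not measure the knob's final height directly.

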